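Shut and bolt the cleaning drawer under the sink

ROBOT

A 7-joint arm with a two-finger parallel gripper is mounted at the origin on the work surface. World frame = base frame: x ahead of the robot, y to its left, z up, the work surface at z = 0. Lengths are in m, angles in degrees, forces in N, time in s.
With the tool pointing down it reaches from about 0.35 to 0.9 m from the base axis. Payload 7.2 kg.
Tool frame: the origin (TCP) lies at the very end of the fingers, on their centre line; the grasp point (between the pads) lies 19 mm behind it; z points along the fingers, y is the line along which they close (so a half turn about z gives the same grasp; the last joint's range is limited). The gripper opens to 85 mm and grips with 20 to 120 N. Pads are 22 mm wide; open, the fingers measure 114 mm over their backs; the gripper's body (76 mm by 85 mm) begins 54 mm behind the grasp point. The pads swing forward as they close: fully open they stand 13 mm farther back than shut.
Start: joints at [-68.766, 23.554, -0.728, 91.456, 0.321, 64.991, -4.71], TCP at [0.266, 0.566, 0.231] pointing down, gripper open.
Joint ranges: [-169.25, 169.25], [-16.82, 113.86], [-84.01, 82.57], [7.8, 145.47], [-59.2, 239.2], [7.22, 106.19], [-163.78, 163.78]. Speed limits (degrees/s): [136.94, 136.94, 172.46, 172.46, 180, 180, 180].

INTERFACE

Orientations are given as [roll, pitch, yaw] about the fixed x, y, z axes, in that order (R = Rz(yaw) Ry(pitch) Rx(roll)).
In Python, from rig import * gives the robot as it stands.
- The arm moves only by the shell command python3 -m pendant 'ROWS' [FORCE]. ROWS is JSON, a list of rows, each an object of numbers: "tx", "ty", "tz": the shift along the world's x, y, z in m; "rx", "ry", "rz": the turn, a rotation vector about the world's x, y, z in rad; "grip": the opening, from -1 (shut) to 1 (fully open), so that 0 is half open. A call has 1 to 12 rows; each row shifts and turns the commanded pose from where the row before left it; what a row does not reach is not made up. A row lasts 1/12 s, in which the tool goes at most 41.7 mm and 7.16 degrees, less where a joint would pass 70% of its speed; a pose out of reach is approached as far as the arm can. A call with a gripper value outside its range is refused whole. The fingers move at their own pace and stop on an object; FORCE is the grip in N (left out, the last holds). Time passes only in rows, so rows that do not move let the fingers close. It gives the time, the measured TCP pose, the force, the opening and the grip force at its end, in the units of the state.
- get_state(): the state, without advancing time (a new reading comes with each control period).
- read_camera(name): name is "scene" or "top"; returns a dict with "img" (384x512x3 uint8, red, green, blue), "fovy" (degrees; the focal length in pixels is half the picture's height over the tangent of half this angle, whatever the lens; pixels are square), "cx", "cy" (the principal point, pixels), "R" (3x3) and "t" (3): a world point X has camera coordinates R X + t. Camera axes: x right, y down, z forward; pixel columns grow to the right and rows downward; lengths in m; the calibration is good to about 2 mm. A picture is of the moment at which its call begins. There is no depth.
- finish_job(): hands the job in; it is judged then, once.
Trained networks look in a picture, given as the dict that the camera call returned (one of the last four; its "shot" number tells which), for a name from the list of things; names that differ only in an ending like _2 or _b are one class to them, and where a whole thing is asked for, a point or a joint stands for the part that bears it (a point fixed in the world has none). Each returns a list of dicts, best first, with "conf" (0 to 1); they miss things now and then, are a little off and sometimes report something else, mostly with a low value. They report only what shows in the picture. A call takes as long as a camera call.
- find_in(picture, name): "point" ([column, row] as shares, 0 to 1, of the picture: columns of its width, rows of its height, amid what is visible of it).
- trace(picture, name): "mask" (384x512 bool, what is visible of it) and "point" ([column, row] as shares, 0 to 1, of the picture: columns of its width, rows of its height, amid what is visible of it).
- spot_point(picture, name): "point" ([column, row] as shares, 0 to 1, of the picture: columns of its width, rows of its height: a listed point, or the origin of a listed thing).
The state is a dict: "time": time; "q": joint angles; "qvel": joint speeds; "joint_efforts": joint torques, N m; "tcp_pos": TCP position; "tool_rot": TCP orientation; "wrist_force": force on the tool from outside, world axes, zero at the start; "moment": the same for the moment, N m; "width": opening from 0.0 (shut) to 1.0 (fully open); "finger_force": force on a finger pad.
Only numpy, scipy, OpenCV 4.12 (cv2) and the standard library are available. Lean on these libraries where they do the work, as an engineer would, in place of code of your own. Each camera call takes 0.05 s, during which the arm holds its last target. There are 200 camera calls.

TASK

Push the open drawer of the two-tier organiser fully home past its catch. Then slide the spring-loaded bolt beside it into the keeper on the drawer until it stands at the notch in the rail before it (feel for it), turn its handle right down towards the front into that notch so that the bolt stays shot, and let go. Leave everything else where it stands.

Things in the scene. Friction and masses are not known exactly. Their poses are not given: they have to be found in the camera images.
- organiser: Fixed two-tier organiser, 255 deep (x), 277 wide (y), 220 mm high. Origin on the table, below the bolt's axis; x points into the organiser, away from its front, y to the left seen from the front, z up. Lower tier: drawer on the right (y -128 to 30 mm), closed compartment on the left (y 38 to 142, front x -10, top z 114). The bolt lies along y on the compartment, axis at x 0, z 130.
- drawer (a joint): Drawer opening in m: 0 home, 0.12 fully out; starts 0.045 to 0.085 open. Slides along the organiser's x (opens to -x), friction 2.5 N; in the last 16 mm it rides over a sprung catch (needs about 8 to 12 N in all), then stays at its stop. If it is more than about 2 mm short of home the bolt may strike the keeper's side.
- drawer_front (a point): Point in the middle (in y) of the drawer's flat white front panel (with a flat grey inlay), on its front face, at height 85 mm. The panel is 156 mm wide, 22 mm thick and reaches from z 18 to 112 mm; it moves with the drawer; push it along the organiser's +x. Home: x -11, y -48.5, z 85 mm in the organiser's frame.
- bolt (a joint): Travel in m of the steel bolt, a 10 mm round rod: 0 drawn back (a spring holds it there), 0.056 at its inner stop; in the keeper from 0.026. Slides along the organiser's -y, to the right seen from the front. Spring and friction resist with 7 to 13 N; let go, it springs back unless the handle lies in the notch.
- handle (a joint): Angle in rad of the handle about the bolt's axis: 0 straight up, growing as it is turned down to the front (organiser's -x), 1.4 fully down. The rail stops it at about 0.6 (0.75 if pressed hard), except over the rail's notch, where it goes down. Slight friction (under 2 N at the knob) keeps it where it is left; it starts between 0.2 and 0.45.
- knob (a point): Centre of the steel knob, a cylinder 16 mm in diameter and 18 mm long along y that turns freely on its own axis, at the end of the handle (a 7 mm stem), 42 mm from the bolt's axis. In the organiser's frame it lies at x = -42 sin(handle), y = 116 - bolt travel, z = 130 + 42 cos(handle) mm. It can be pinched on its ends, with the fingers closing along y.
- keeper (a point): Where the keeper's middle is when the drawer is home: x 0, y 10, z 130 mm in the organiser's frame. The keeper is a steel staple on the top edge of the drawer's front, 24 mm long in y, 14 mm clear in x and top at z 141; it moves with the drawer.
- rail_mid (a point): Middle of the top edge of a 4 mm thick steel rail before the bolt: x -13, y 85, z 140 mm in the organiser's frame. It has one notch, 11 mm wide and down to z 126, for the handle's 7 mm stem. The rail is adjustable: the notch's middle lies anywhere from y 66 to 86, so the stem fits in over 4 mm of travel that begins between 0.028 and 0.048: find it by look or by feeling where the handle goes down.
- shelf_edge (a point): Middle of the lower front edge of the upper shelf: x -2, y 0, z 210 mm in the organiser's frame. The shelf is 10 mm thick, spans the organiser's full width and carries loose bottles. The handle starts just in front of and below it: a vertical gripper would hit the shelf, so lean the tool 25 to 45 degrees, its body back towards the front.
- caddy: Grey plastic tote with a bar handle 250 mm high and bottles in it, fixed; a bystander. It fills x 70 to 260, y -115 to 115 mm of its frame, origin on the table.
- bottle_a: Loose white bottle, 54 mm across, 130 mm high, on the upper shelf; a bystander. Origin at its underside.
- tub: Loose clear jar, 64 mm across, 75 mm high, on the upper shelf; a bystander. Origin at its underside.
- can: Loose metal can, 64 mm across, 150 mm high, on the table; a bystander. Origin at its underside.
- brush: Loose hand brush lying on the table; a bystander.
- sponge: Loose sponge, 75 x 50 x 26 mm, flat on the table before the organiser's compartment; a bystander. Origin at its underside.
- dish: Loose small white bowl, 90 mm across, 35 mm high, on the table; a bystander. Origin at its underside.

How it is judged (in metres and radians):
On the way, in this order (a step that is already met when the one before it is completed fails the run):
1. the drawer is fully home (within 3 mm) (value of joint drawer below 0.003 m), for 0.2 s.
2. the bolt is in its keeper (travel over 26 mm) (value of joint bolt above 0.026 m), for 0.1 s.
At the end, for the whole second after the job is handed in: Drawer home within 3 mm, bolt in its keeper by more than 26 mm and at rest, handle turned down into the notch (over 0.9 rad) (value of joint drawer below 0.003 m and value of joint bolt above 0.026 m and value of joint handle above 0.9 rad and velocity of joint bolt below 0.01 m/s); the robot touches nothing.
It fails at once if a bystander was moved by more than 40 mm (distance of any of bottle_a, tub, can, brush, sponge, dish from where it was at the start of the episode above 0.04 m).
It also fails if it takes over 67 s, if anything falls off the work surface, if the arm or the gripper's body presses on something with over 40 N, if the wrist force passes 120 N, or if a joint passes its speed limit or range.

## Working session

There is one attempt and no reset: what is moved stays moved. The work goes in short steps, Python scripts to look and compute and a shell command to move; the robot and the scene stay as the last step left them, time stands still between calls to the robot, and variables do not carry over. Pictures are saved under pics/ and viewed, at most 10 in all, crops included, and the job is handed in when it is done.

```bash
mkdir -p pics; cat > h.py <<'E'
from rig import *
import numpy as np, cv2
def K(p):
    f=192/np.tan(np.radians(p["fovy"])/2); return f,p["cx"],p["cy"]
def proj(p,X):
    f,cx,cy=K(p); c=np.array(p["R"])@np.array(X)+np.array(p["t"]); return np.array([cx+f*c[0]/c[2],cy+f*c[1]/c[2]])
def ray(p,uv):
    f,cx,cy=K(p); R=np.array(p["R"]); d=R.T@np.array([(uv[0]-cx)/f,(uv[1]-cy)/f,1]); return -R.T@np.array(p["t"]),d
E
python3 - <<'E'
from h import *
for n in ("scene","top"):
    p=read_camera(n); cv2.imwrite(f"pics/{n}0.png",p["img"][:,:,::-1])
    o,d=ray(p,(256,192)); print(n,p["fovy"],o.round(3),d.round(2))
    for k in ["organiser","drawer_front","knob","keeper","rail_mid","shelf_edge","caddy","sponge","can","dish"]:
        print(k,[(np.round(np.array(r["point"])*[512,384],1).tolist(),round(r["conf"],2)) for r in spot_point(p,k)[:2]])
s=get_state();print(s["tcp_pos"],s["tool_rot"],s["width"])
E
```

```text
scene 56.31276950169949 [1.041 0.657 1.004] [-0.36 -0.58 -0.73]
organiser []
drawer_front [([327.2, 221.6], 0.74)]
knob [([342.7, 255.7], 0.36)]
keeper [([316.2, 237.8], 0.97)]
rail_mid [([335.0, 253.7], 0.66), ([317.2, 238.9], 0.35)]
shelf_edge [([320.6, 218.9], 0.86)]
caddy [([233.8, 191.5], 0.91)]
sponge [([351.1, 279.2], 0.74), ([245.0, 186.7], 0.16)]
can [([359.7, 312.4], 0.7), ([317.7, 239.3], 0.2)]
dish [([247.1, 187.8], 0.51), ([359.6, 313.4], 0.42)]
top 45.3064677628742 [ 0.331 -0.013  1.669] [ 0.19  0.01 -0.98]
organiser [([198.6, 217.4], 0.85), ([176.2, 154.3], 0.63)]
drawer_front [([205.2, 243.1], 0.89)]
knob [([179.1, 152.5], 0.72), ([156.1, 208.0], 0.48)]
keeper [([185.9, 209.9], 0.61)]
rail_mid [([166.5, 208.3], 0.68)]
shelf_edge [([188.2, 205.7], 0.72), ([384.4, 221.6], 0.3)]
caddy []
sponge [([163.2, 232.4], 0.77)]
can [([134.1, 218.6], 0.82), ([303.7, 213.1], 0.62)]
dish [([306.1, 211.7], 0.7)]
[0.26553185 0.56577759 0.23128243] [-1.79999554e+02 -1.49831912e-04  1.54860285e+02] 1.002515605279117
```

```bash
python3 -c "
import cv2,numpy as np
a=cv2.imread('pics/scene0.png')[150:350,200:420];b=cv2.imread('pics/top0.png')
cv2.imwrite('pics/s0c.png',cv2.resize(a,None,fx=2.8,fy=2.8,interpolation=cv2.INTER_CUBIC))
cv2.imwrite('pics/t0c.png',cv2.resize(b,None,fx=1.5,fy=1.5))"
```

```text
(no output)
```

View pics/s0c.png

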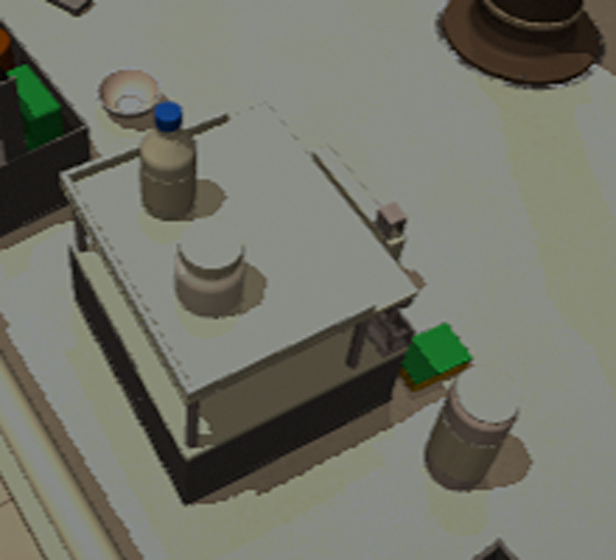

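View pics/t0c.png

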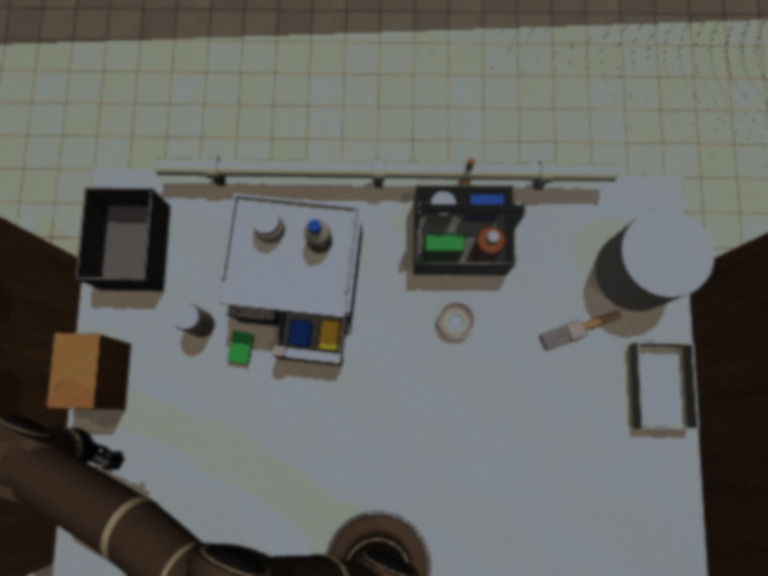

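```bash
cat > fit.py <<'E'
from h import *
from scipy.optimize import least_squares
S=read_camera("scene");T=read_camera("top")
C=lambda u,v:(200+u/2.8,150+v/2.8)
D=lambda u,v:(u/1.5,v/1.5)
obs=[(S,C(420,292),(-.002,.142,.215),0),(S,C(188,388),(.245,.142,.22),0),(S,C(65,178),(.245,-.135,.22),0),
(T,D(222,304),(-.002,.142,.215),0),(T,D(350,315),(-.002,-.135,.215),0),(T,D(235,195),(.245,.142,.22),0),(T,D(359,207),(.245,-.135,.22),0),
(S,C(390,220),(0,.01,.138),1)]
def addnet(p,k,X,m):
    for r in spot_point(p,k)[:1]:
        if r["conf"]>.5: obs.append((p,np.array(r["point"])*[512,384],X,m))
for p in (S,T):
    for k,X,m in [("keeper",(0,.01,.13),0),("rail_mid",(-.013,.085,.14),0),("shelf_edge",(-.002,0,.21),0),("drawer_front",(-.011,-.0485,.085),1),("organiser",(0,0,0),0)]: addnet(p,k,X,m)
def W(v,X,m):
    x=X[0]-(v[3] if m else 0); c,s=np.cos(v[2]),np.sin(v[2]); return [v[0]+c*x-s*X[1],v[1]+s*x+c*X[1],X[2]]
f=lambda v:np.concatenate([proj(p,W(v,X,m))-uv for p,uv,X,m in obs])
r=least_squares(f,[.5,.2,0,.06],loss="soft_l1",x_scale=[.01,.01,.01,.01])
print(r.x,np.degrees(r.x[2]))
for o,e in zip(obs,f(r.x).reshape(-1,2)): print("S" if o[0] is S else "T",o[2],e.round(1))
E
python3 fit.py
```

```text
[ 0.55520354  0.20726487 -0.08913881  0.07878431] -5.107277599801542
S (-0.002, 0.142, 0.215) [-0.6  0.1]
S (0.245, 0.142, 0.22) [-1.8  5.5]
S (0.245, -0.135, 0.22) [-4.1  0.3]
T (-0.002, 0.142, 0.215) [-2.3  0.5]
T (-0.002, -0.135, 0.215) [-2.2  2.2]
T (0.245, 0.142, 0.22) [-0.2 -0.5]
T (0.245, -0.135, 0.22) [ 0.4 -0.2]
S (0, 0.01, 0.138) [-0.7 -2.8]
S (0, 0.01, 0.13) [ 1.2 -5. ]
S (-0.013, 0.085, 0.14) [ 2.1 -3.1]
S (-0.002, 0, 0.21) [-3.9 -0.4]
S (-0.011, -0.0485, 0.085) [ 0.8 -0.3]
T (-0.013, 0.085, 0.14) [0.8 3.1]
T (-0.002, 0, 0.21) [-2.8 -1. ]
T (-0.011, -0.0485, 0.085) [-1.5 -0.8]
T (0, 0, 0) [0.5 0.7]
```

```bash
python3 -m pendant '[{"tx":0.011,"ty":-0.033,"tz":0.004,"rz":0.116,"grip":-1},{"tx":0.011,"ty":-0.033,"tz":0.004,"rz":0.116},{"tx":0.011,"ty":-0.033,"tz":0.004,"rz":0.117},{"tx":0.011,"ty":-0.033,"rx":-0.009,"ry":-0.101},{"tx":0.011,"ty":-0.033,"rx":-0.009,"ry":-0.101},{"tx":0.011,"ty":-0.033,"rx":-0.009,"ry":-0.101},{"tx":0.011,"ty":-0.033,"rx":-0.009,"ry":-0.101},{"tx":0.011,"ty":-0.033,"rx":-0.009,"ry":-0.101},{"tx":0.011,"ty":-0.033,"rx":-0.009,"ry":-0.101},{"tx":0.011,"ty":-0.033},{"tx":0.011,"ty":-0.033},{"tx":0.011,"ty":-0.033}]' 40; python3 - <<'E'
from h import *
print(get_state()["q"])
for k,h in (("can",0),("sponge",0)):
    p=read_camera("top")
    for r in spot_point(p,k)[:1]:
        o,d=ray(p,np.array(r["point"])*[512,384]); print(k,(o+d*(h-o[2])/d[2]).round(3))
E
```

```text
[-68.76624505  23.55595958  -0.72910049  91.45488927   0.32217075
  64.99197019  -4.7103349 ]
can [0.551 0.44  0.   ]
sponge [0.491 0.333 0.   ]schema error: expected keys tx, ty, tz, rx, ry, rz, grip
```

```bash
python3 -m pendant '[{"tx":0.011,"ty":-0.033,"tz":0.004,"rx":0,"ry":0,"rz":0.116,"grip":-1},{"tx":0.011,"ty":-0.033,"tz":0.004,"rx":0,"ry":0,"rz":0.116,"grip":-1},{"tx":0.011,"ty":-0.033,"tz":0.004,"rx":0,"ry":0,"rz":0.117,"grip":-1},{"tx":0.011,"ty":-0.033,"tz":0,"rx":-0.009,"ry":-0.101,"rz":0,"grip":-1},{"tx":0.011,"ty":-0.033,"tz":0,"rx":-0.009,"ry":-0.101,"rz":0,"grip":-1},{"tx":0.011,"ty":-0.033,"tz":0,"rx":-0.009,"ry":-0.101,"rz":0,"grip":-1},{"tx":0.011,"ty":-0.033,"tz":0,"rx":-0.009,"ry":-0.101,"rz":0,"grip":-1},{"tx":0.011,"ty":-0.033,"tz":0,"rx":-0.009,"ry":-0.101,"rz":0,"grip":-1},{"tx":0.011,"ty":-0.033,"tz":0,"rx":-0.009,"ry":-0.101,"rz":0,"grip":-1},{"tx":0.011,"ty":-0.033,"tz":0,"rx":0,"ry":0,"rz":0,"grip":-1},{"tx":0.011,"ty":-0.033,"tz":0,"rx":0,"ry":0,"rz":0,"grip":-1},{"tx":0.011,"ty":-0.033,"tz":0,"rx":0,"ry":0,"rz":0,"grip":-1}]' 40; python3 -c "
from h import *
s=get_state();print(s['q'],s['tcp_pos'],s['tool_rot'])"
```

```text
time: 2.9
tcp_pos: [0.3973, 0.1686, 0.2433]
tool_rot: [179.9, 34.9, 174.9]
wrist_force: [1.3, -0.1, 0.6]
width: 0.003
finger_force: 0.0
[-59.76306577 -10.11121234   5.49646739 138.04573703  47.66150349
  43.13797575  -2.5227243 ] [0.39733062 0.16863276 0.24325127] [179.94052312  34.87219066 174.93304812]
```

```bash
python3 -m pendant '[{"tx":0.003,"ty":0,"tz":-0.026,"rx":0,"ry":0,"rz":0,"grip":-1},{"tx":0.003,"ty":0,"tz":-0.026,"rx":0,"ry":0,"rz":0,"grip":-1},{"tx":0.003,"ty":0,"tz":-0.026,"rx":0,"ry":0,"rz":0,"grip":-1},{"tx":0.003,"ty":0,"tz":-0.026,"rx":0,"ry":0,"rz":0,"grip":-1},{"tx":0.003,"ty":0,"tz":-0.026,"rx":0,"ry":0,"rz":0,"grip":-1},{"tx":0,"ty":0,"tz":-0.026,"rx":0,"ry":0,"rz":0,"grip":-1},{"tx":0,"ty":0,"tz":0,"rx":0,"ry":0,"rz":0,"grip":-1}]'; python3 -c "
from h import *
p=read_camera('top');cv2.imwrite('pics/t1c.png',cv2.resize(p['img'][180:290,120:290,::-1],None,fx=4.4,fy=4.4,interpolation=cv2.INTER_CUBIC));print(get_state()['q'])"
```

```text
time: 3.48
tcp_pos: [0.4124, 0.1662, 0.1007]
tool_rot: [-179.1, 34.8, 175.3]
wrist_force: [0.0, -0.8, 0.4]
width: 0.002
finger_force: 0.0
[-42.48859296  11.8223179   -9.38711268 145.40661171  86.21444807
  30.94549992 -46.28410803]
```

View pics/t1c.png

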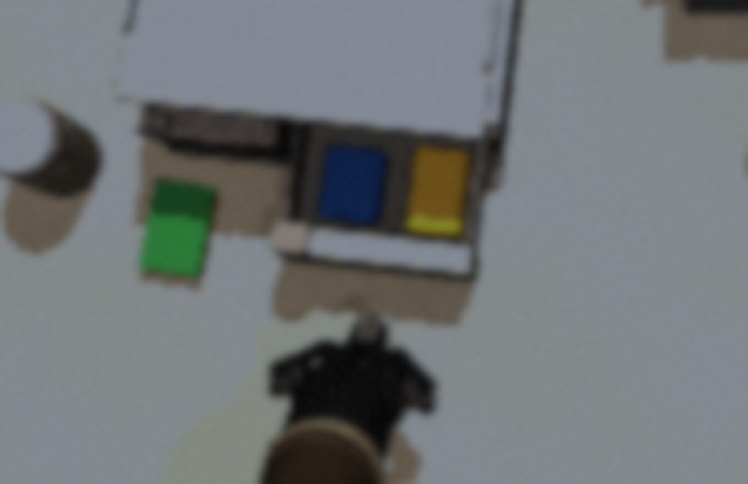

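```bash
python3 -m pendant '[{"tx":0.01,"ty":0,"tz":0,"rx":0,"ry":0,"rz":0,"grip":-1},{"tx":0.012,"ty":-0.001,"tz":-0.01,"rx":0,"ry":0,"rz":0,"grip":-1},{"tx":0,"ty":0,"tz":-0.01,"rx":0,"ry":0,"rz":0,"grip":-1},{"tx":0,"ty":0,"tz":0,"rx":0,"ry":0,"rz":0,"grip":-1}]'; python3 -c "
from h import *
print(get_state()['q'])"
```

```text
time: 3.87
tcp_pos: [0.4367, 0.1664, 0.0838]
tool_rot: [-179.3, 35.2, 175.2]
wrist_force: [-0.2, -0.5, 0.1]
width: -0.001
finger_force: 0.0
[-40.73472149  16.21042199  -7.84938535 144.193577    95.32205739
  30.08670777 -52.84964137]
```

```bash
python3 -m pendant '[{"tx":0.01,"ty":-0.001,"tz":0,"rx":0,"ry":0,"rz":0,"grip":-1},{"tx":0.01,"ty":-0.001,"tz":0,"rx":0,"ry":0,"rz":0,"grip":-1},{"tx":0.01,"ty":-0.001,"tz":0,"rx":0,"ry":0,"rz":0,"grip":-1},{"tx":0.01,"ty":-0.001,"tz":0,"rx":0,"ry":0,"rz":0,"grip":-1},{"tx":0.01,"ty":-0.001,"tz":0,"rx":0,"ry":0,"rz":0,"grip":-1},{"tx":0.01,"ty":-0.001,"tz":0,"rx":0,"ry":0,"rz":0,"grip":-1},{"tx":0,"ty":0,"tz":0,"rx":0,"ry":0,"rz":0,"grip":-1}]'
```

```text
time: 4.45
tcp_pos: [0.4979, 0.1596, 0.0839]
tool_rot: [-179.3, 35.2, 175.1]
wrist_force: [0.2, -1.1, -0.1]
width: 0.004
finger_force: 0.0
```

```bash
python3 -m pendant '[{"tx":0.008,"ty":-0.001,"tz":0,"rx":0,"ry":0,"rz":0,"grip":-1},{"tx":0.007,"ty":-0.001,"tz":0,"rx":0,"ry":0,"rz":0,"grip":-1},{"tx":0,"ty":0,"tz":0,"rx":0,"ry":0,"rz":0,"grip":-1}]'
```

```text
time: 4.7
tcp_pos: [0.5117, 0.1575, 0.0834]
tool_rot: [-179.2, 35.1, 175.2]
wrist_force: [-0.4, 0.3, -0.9]
width: -0.001
finger_force: 0.0
```

```bash
python3 -m pendant '[{"tx":0.005,"ty":0,"tz":0,"rx":0,"ry":0,"rz":0,"grip":-1},{"tx":0.004,"ty":-0.001,"tz":0,"rx":0,"ry":0,"rz":0,"grip":-1},{"tx":0,"ty":0,"tz":0,"rx":0,"ry":0,"rz":0,"grip":-1}]'
```

```text
time: 4.95
tcp_pos: [0.5193, 0.157, 0.0829]
tool_rot: [-179.2, 35.0, 175.3]
wrist_force: [-1.7, -0.4, -1.5]
width: 0.001
finger_force: 0.8
```

```bash
python3 -m pendant '[{"tx":0.005,"ty":0,"tz":0,"rx":0,"ry":0,"rz":0,"grip":-1},{"tx":0.004,"ty":-0.001,"tz":0,"rx":0,"ry":0,"rz":0,"grip":-1}]'
```

```text
time: 5.12
tcp_pos: [0.5273, 0.1563, 0.0826]
tool_rot: [-179.2, 35.0, 175.3]
wrist_force: [-4.9, 1.8, 1.5]
width: -0.002
finger_force: 2.8
```

```bash
python3 -m pendant '[{"tx":0.003,"ty":0,"tz":0,"rx":0,"ry":0,"rz":0,"grip":-1},{"tx":0.003,"ty":-0.001,"tz":0,"rx":0,"ry":0,"rz":0,"grip":-1}]'
```

```text
time: 5.28
tcp_pos: [0.5332, 0.1558, 0.0824]
tool_rot: [-179.3, 34.9, 175.3]
wrist_force: [-27.8, 2.0, 18.6]
width: -0.001
finger_force: 14.5
```

```bash
python3 -m pendant '[{"tx":0.001,"ty":0,"tz":0,"rx":0,"ry":0,"rz":0,"grip":-1},{"tx":0,"ty":0,"tz":0,"rx":0,"ry":0,"rz":0,"grip":-1},{"tx":0,"ty":0,"tz":0,"rx":0,"ry":0,"rz":0,"grip":-1}]'; python3 -m pendant '[{"tx":-0.01,"ty":0.001,"tz":0.0,"rx":0,"ry":0,"rz":0,"grip":-1},{"tx":-0.03,"ty":0.003,"tz":0,"rx":0,"ry":0,"rz":0,"grip":-1},{"tx":-0.02,"ty":0.005,"tz":0.02,"rx":0,"ry":0,"rz":0,"grip":-1},{"tx":0,"ty":0.01,"tz":0.03,"rx":0,"ry":0,"rz":0,"grip":-1},{"tx":0,"ty":0.02,"tz":0.03,"rx":0,"ry":0,"rz":0,"grip":-1},{"tx":0,"ty":0.025,"tz":0.03,"rx":0,"ry":0,"rz":0,"grip":-0.1},{"tx":0,"ty":0.03,"tz":0.02,"rx":0,"ry":0,"rz":0,"grip":-0.1},{"tx":0,"ty":0.03,"tz":0,"rx":0,"ry":0,"rz":0,"grip":-0.1},{"tx":0,"ty":0.03,"tz":0,"rx":0,"ry":0,"rz":0,"grip":-0.1},{"tx":0,"ty":0,"tz":0,"rx":0,"ry":0,"rz":0,"grip":-0.1}]'; python3 - <<'E'
from h import *
s=get_state();print(s['q'])
for n in("top","scene"):
    p=read_camera(n)
    for k in("drawer_front","knob","rail_mid","keeper"):
        print(n,k,[(np.round(np.array(r["point"])*[512,384],1).tolist(),round(r["conf"],2)) for r in spot_point(p,k)[:2]])
    if n=="top":cv2.imwrite('pics/t2c.png',cv2.resize(p['img'][180:290,120:290,::-1],None,fx=4.4,fy=4.4,interpolation=cv2.INTER_CUBIC))
    v=np.array([.555,.207,-.089]);c,sn=np.cos(v[2]),np.sin(v[2])
    for a in(.2,.45):
        X=(-.042*np.sin(a),.116,.13+.042*np.cos(a));print("knobexp",a,proj(p,[v[0]+c*X[0]-sn*X[1],v[1]+sn*X[0]+c*X[1],X[2]]))
E
```

```text
time: 5.53
tcp_pos: [0.533, 0.1558, 0.0824]
tool_rot: [-179.3, 34.9, 175.4]
wrist_force: [-18.5, 0.2, 11.6]
width: -0.001
finger_force: 9.1
time: 6.37
tcp_pos: [0.4761, 0.3122, 0.2069]
tool_rot: [-179.5, 35.3, 175.4]
wrist_force: [-0.5, 0.5, -0.1]
width: 0.449
finger_force: 0.0
[-47.24224944  11.60352036 -10.76118857 122.43902094  54.18928135
  42.33641622 -12.5351931 ]
top drawer_front [([210.8, 217.9], 0.81), ([186.8, 211.8], 0.33)]
top knob [([156.3, 208.1], 0.38), ([178.9, 153.8], 0.28)]
top rail_mid [([165.3, 211.9], 0.72)]
top keeper [([188.4, 210.1], 0.94)]
knobexp 0.2 [156.3647172  208.08653783]
knobexp 0.45 [156.14733833 211.19040518]
scene drawer_front []
scene knob [([342.7, 254.4], 0.6), ([259.1, 219.4], 0.59)]
scene rail_mid [([335.6, 253.0], 0.73)]
scene keeper []
knobexp 0.2 [342.50296376 255.10387684]
knobexp 0.45 [345.24165329 254.35895034]
```

View pics/t2c.png

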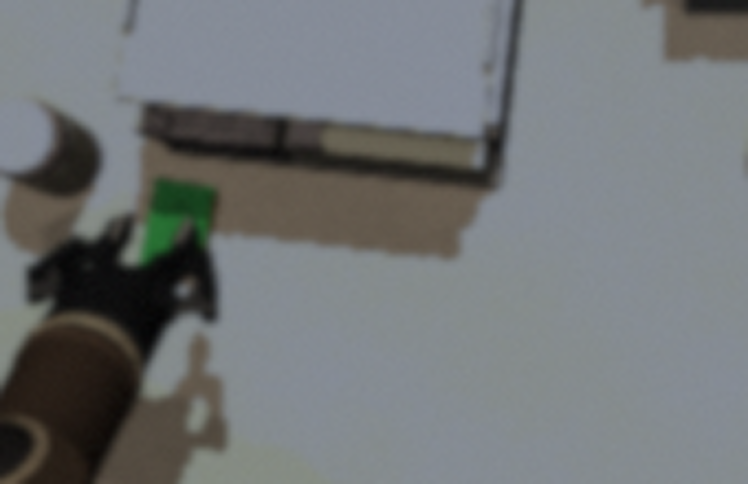

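```bash
python3 -m pendant '[{"tx":0.026,"ty":0.007,"tz":0.002,"rx":0,"ry":0,"rz":0,"grip":-0.1},{"tx":0.026,"ty":0.007,"tz":0,"rx":0,"ry":0,"rz":0,"grip":-0.1},{"tx":0.012,"ty":-0.001,"tz":-0.017,"rx":0,"ry":0,"rz":0,"grip":-0.1},{"tx":0,"ty":0,"tz":0,"rx":0,"ry":0,"rz":0,"grip":-0.1}]'; python3 - <<'E'
from h import *
p=read_camera("top");a=cv2.resize(p['img'][185:235,125:195,::-1],None,fx=6,fy=6,interpolation=cv2.INTER_CUBIC)
p=read_camera("scene");b=cv2.resize(p['img'][220:290,310:380,::-1],(420,420),interpolation=cv2.INTER_CUBIC)[:300]
cv2.imwrite('pics/c3.png',np.clip(np.hstack([a,b[:, :380]])*1.8,0,255).astype('uint8'))
E
```

```text
time: 7.2
tcp_pos: [0.5422, 0.3162, 0.1885]
tool_rot: [-179.0, 35.2, 175.1]
wrist_force: [-1.2, -1.4, -0.3]
width: 0.446
finger_force: 0.0
```

View pics/c3.png

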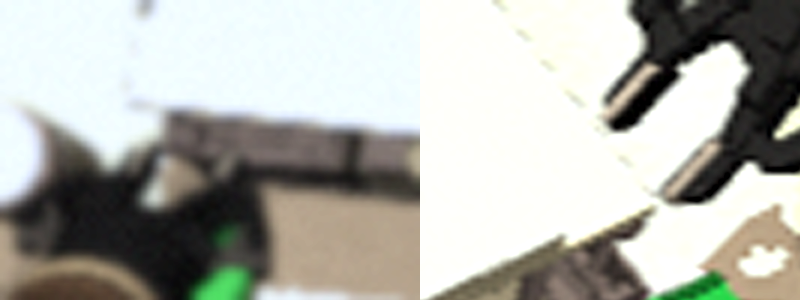

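```bash
python3 -m pendant '[{"tx":0,"ty":0.0075,"tz":0,"rx":0,"ry":0,"rz":0,"grip":-0.1},{"tx":0.007,"ty":0,"tz":-0.0095,"rx":0,"ry":0,"rz":0,"grip":-0.1},{"tx":0.007,"ty":0,"tz":-0.0095,"rx":0,"ry":0,"rz":0,"grip":-0.1},{"tx":0.006,"ty":0,"tz":-0.0085,"rx":0,"ry":0,"rz":0,"grip":-0.1},{"tx":0,"ty":0,"tz":0,"rx":0,"ry":0,"rz":0,"grip":-0.1}]'
```

```text
time: 7.72
tcp_pos: [0.5608, 0.3243, 0.1606]
tool_rot: [-179.0, 35.1, 175.3]
wrist_force: [-0.1, 0.2, -0.0]
width: 0.45
finger_force: 0.0
```

Free of contact; close gently.

```bash
python3 -m pendant '[{"tx":0,"ty":0,"tz":0,"rx":0,"ry":0,"rz":0,"grip":-1},{"tx":0,"ty":0,"tz":0,"rx":0,"ry":0,"rz":0,"grip":-1},{"tx":0,"ty":0,"tz":0,"rx":0,"ry":0,"rz":0,"grip":-1},{"tx":0,"ty":0,"tz":0,"rx":0,"ry":0,"rz":0,"grip":-1},{"tx":0,"ty":0,"tz":0,"rx":0,"ry":0,"rz":0,"grip":-1},{"tx":0,"ty":0,"tz":0,"rx":0,"ry":0,"rz":0,"grip":-1}]' 40
```

```text
time: 8.22
tcp_pos: [0.56, 0.3258, 0.1627]
tool_rot: [-179.2, 35.2, 175.3]
wrist_force: [1.2, 2.2, -6.7]
width: 0.2
finger_force: 40.6
```

```bash
python3 -m pendant '[{"tx":-0.004,"ty":0,"tz":-0.001,"rx":0,"ry":0,"rz":0,"grip":-1},{"tx":-0.004,"ty":0,"tz":-0.0015,"rx":0,"ry":0,"rz":0,"grip":-1},{"tx":0,"ty":0,"tz":0,"rx":0,"ry":0,"rz":0,"grip":-1}]' 60
```

```text
time: 8.47
tcp_pos: [0.5513, 0.3264, 0.1599]
tool_rot: [-179.2, 35.2, 175.3]
wrist_force: [1.7, 2.6, -8.4]
width: 0.194
finger_force: 61.8
```

```bash
python3 -m pendant '[{"tx":-0.0005,"ty":-0.006,"tz":0,"rx":0,"ry":0,"rz":0,"grip":-1},{"tx":-0.0005,"ty":-0.006,"tz":0,"rx":0,"ry":0,"rz":0,"grip":-1},{"tx":0,"ty":0,"tz":0,"rx":0,"ry":0,"rz":0,"grip":-1}]'
```

```text
time: 8.72
tcp_pos: [0.5504, 0.3148, 0.16]
tool_rot: [-179.3, 35.2, 175.3]
wrist_force: [2.8, 4.5, -10.1]
width: 0.194
finger_force: 61.5
```

```bash
python3 -m pendant '[{"tx":-0.0005,"ty":-0.005,"tz":-0.001,"rx":0,"ry":0,"rz":0,"grip":-1},{"tx":-0.0005,"ty":-0.005,"tz":-0.001,"rx":0,"ry":0,"rz":0,"grip":-1},{"tx":0,"ty":0,"tz":0,"rx":0,"ry":0,"rz":0,"grip":-1}]'
```

```text
time: 8.97
tcp_pos: [0.5499, 0.3071, 0.1598]
tool_rot: [-179.5, 35.3, 175.3]
wrist_force: [0.6, 6.0, -2.7]
width: 0.187
finger_force: 62.7
```

```bash
python3 -m pendant '[{"tx":-0.0005,"ty":-0.004,"tz":0,"rx":0,"ry":0,"rz":0,"grip":-1},{"tx":0,"ty":0,"tz":0,"rx":0,"ry":0,"rz":0,"grip":-1}]'
```

```text
time: 9.13
tcp_pos: [0.5496, 0.3033, 0.1599]
tool_rot: [-179.5, 35.3, 175.3]
wrist_force: [1.1, 6.2, -1.9]
width: 0.188
finger_force: 62.5
```

```bash
python3 -m pendant '[{"tx":-0.0005,"ty":-0.003,"tz":0,"rx":0,"ry":0,"rz":0,"grip":-1},{"tx":0,"ty":-0.003,"tz":0,"rx":0,"ry":0,"rz":0,"grip":-1},{"tx":-0.003,"ty":0,"tz":-0.002,"rx":0,"ry":0,"rz":0,"grip":-1},{"tx":0,"ty":0,"tz":0,"rx":0,"ry":0,"rz":0,"grip":-1}]'
```

```text
time: 9.47
tcp_pos: [0.5462, 0.298, 0.1583]
tool_rot: [-179.6, 35.3, 175.3]
wrist_force: [-0.0, 7.7, 0.5]
width: 0.193
finger_force: 63.0
```

```bash
python3 -m pendant '[{"tx":-0.003,"ty":0,"tz":-0.002,"rx":0,"ry":0,"rz":0,"grip":-1},{"tx":0,"ty":0,"tz":0,"rx":0,"ry":0,"rz":0,"grip":-1}]'
```

```text
time: 9.63
tcp_pos: [0.5432, 0.2982, 0.1565]
tool_rot: [-179.6, 35.3, 175.3]
wrist_force: [-1.8, 8.6, 1.2]
width: 0.192
finger_force: 63.0
```

```bash
python3 -m pendant '[{"tx":-0.002,"ty":0,"tz":-0.0015,"rx":0,"ry":0,"rz":0,"grip":-1},{"tx":0,"ty":0,"tz":0,"rx":0,"ry":0,"rz":0,"grip":-1}]'
```

```text
time: 9.8
tcp_pos: [0.5413, 0.2984, 0.1551]
tool_rot: [-179.6, 35.4, 175.3]
wrist_force: [-0.3, 8.3, 2.0]
width: 0.187
finger_force: 63.0
```

```bash
python3 -m pendant '[{"tx":-0.0002,"ty":-0.003,"tz":0,"rx":0,"ry":0,"rz":0,"grip":-1},{"tx":0,"ty":0,"tz":0,"rx":0,"ry":0,"rz":0,"grip":-1}]'
```

```text
time: 9.97
tcp_pos: [0.541, 0.2957, 0.1551]
tool_rot: [-179.6, 35.3, 175.3]
wrist_force: [-1.0, 8.1, 1.0]
width: 0.191
finger_force: 63.0
```

```bash
python3 -m pendant '[{"tx":-0.0025,"ty":0,"tz":-0.002,"rx":0,"ry":0,"rz":0,"grip":-1},{"tx":0,"ty":0,"tz":0,"rx":0,"ry":0,"rz":0,"grip":-1}]'
```

```text
time: 10.13
tcp_pos: [0.5385, 0.2959, 0.153]
tool_rot: [-179.6, 35.3, 175.4]
wrist_force: [0.0, 9.4, 0.1]
width: 0.188
finger_force: 62.9
```

```bash
python3 -m pendant '[{"tx":-0.002,"ty":0,"tz":-0.002,"rx":0,"ry":0,"rz":0,"grip":-1},{"tx":0,"ty":0,"tz":0,"rx":0,"ry":0,"rz":0,"grip":-1}]'
```

```text
time: 10.3
tcp_pos: [0.5365, 0.296, 0.151]
tool_rot: [-179.6, 35.3, 175.4]
wrist_force: [-1.3, 8.5, 1.2]
width: 0.186
finger_force: 63.0
```

```bash
python3 -m pendant '[{"tx":-0.002,"ty":0,"tz":-0.002,"rx":0,"ry":0,"rz":0,"grip":-1},{"tx":-0.002,"ty":0,"tz":-0.0025,"rx":0,"ry":0,"rz":0,"grip":-1},{"tx":0,"ty":0,"tz":0,"rx":0,"ry":0,"rz":0,"grip":-1}]'; python3 - <<'E'
from h import *
for n in("top","scene"):
    p=read_camera(n)
    print(n,[(np.round(np.array(r["point"])*[512,384],1).tolist(),round(r["conf"],2)) for r in spot_point(p,"knob")[:2]])
    if n=="top":a=cv2.resize(p['img'][190:240,135:195,::-1],None,fx=6.5,fy=6.5,interpolation=cv2.INTER_CUBIC)
    else:b=cv2.resize(p['img'][225:275,310:370,::-1],None,fx=6.5,fy=6.5,interpolation=cv2.INTER_CUBIC)
cv2.imwrite('pics/c4.png',np.clip(np.hstack([a,b])*1.8,0,255).astype('uint8'))
E
```

```text
time: 10.55
tcp_pos: [0.5325, 0.2961, 0.1463]
tool_rot: [-179.6, 35.3, 175.4]
wrist_force: [0.5, 9.9, -0.6]
width: 0.188
finger_force: 62.7
top [([197.2, 218.2], 0.63), ([165.3, 215.3], 0.49)]
scene []
```

View pics/c4.png

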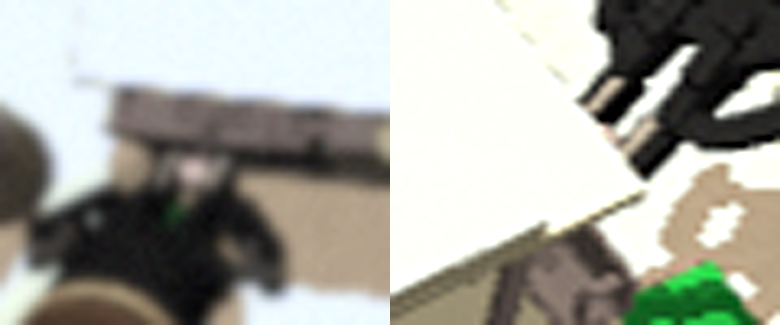

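```bash
python3 -m pendant '[{"tx":-0.0025,"ty":0,"tz":-0.004,"rx":0,"ry":0,"rz":0,"grip":-1},{"tx":-0.0025,"ty":0,"tz":-0.004,"rx":0,"ry":0,"rz":0,"grip":-1},{"tx":-0.001,"ty":0,"tz":-0.003,"rx":0,"ry":0,"rz":0,"grip":-1},{"tx":0,"ty":0,"tz":0,"rx":0,"ry":0,"rz":0,"grip":-1}]'
```

```text
time: 11.08
tcp_pos: [0.5266, 0.296, 0.1351]
tool_rot: [-179.6, 35.3, 175.4]
wrist_force: [1.9, 9.9, -2.4]
width: 0.189
finger_force: 62.5
```

```bash
python3 -m pendant '[{"tx":-0.0005,"ty":0,"tz":-0.003,"rx":0,"ry":0,"rz":0,"grip":-1},{"tx":0,"ty":0.002,"tz":0,"rx":0,"ry":0,"rz":0,"grip":-1},{"tx":0,"ty":0.002,"tz":0,"rx":0,"ry":0,"rz":0,"grip":-1},{"tx":0,"ty":0,"tz":0,"rx":0,"ry":0,"rz":0,"grip":-1}]'
```

```text
time: 11.42
tcp_pos: [0.5259, 0.2986, 0.1318]
tool_rot: [-179.5, 35.3, 175.3]
wrist_force: [0.2, 7.8, -1.1]
width: 0.188
finger_force: 62.7
```

```bash
python3 -m pendant '[{"tx":0,"ty":0.0015,"tz":0,"rx":0,"ry":0,"rz":0,"grip":-1},{"tx":0,"ty":0,"tz":0,"rx":0,"ry":0,"rz":0,"grip":-1},{"tx":0,"ty":0,"tz":0,"rx":0,"ry":0,"rz":0,"grip":-1}]'
```

```text
time: 11.67
tcp_pos: [0.526, 0.2997, 0.1318]
tool_rot: [-179.5, 35.3, 175.3]
wrist_force: [0.5, 7.3, -2.3]
width: 0.191
finger_force: 62.6
```

```bash
python3 -m pendant '[{"tx":0,"ty":0.001,"tz":0,"rx":0,"ry":0,"rz":0,"grip":-1},{"tx":0,"ty":0,"tz":0,"rx":0,"ry":0,"rz":0,"grip":-1},{"tx":0,"ty":0,"tz":0,"rx":0,"ry":0,"rz":0,"grip":-1}]'
```

```text
time: 11.92
tcp_pos: [0.526, 0.2997, 0.1316]
tool_rot: [-179.4, 35.3, 175.3]
wrist_force: [-1.0, 5.8, 1.8]
width: 0.189
finger_force: 63.0
```

```bash
python3 -m pendant '[{"tx":0,"ty":0.002,"tz":0,"rx":0,"ry":0,"rz":0,"grip":-1},{"tx":0,"ty":0,"tz":0,"rx":0,"ry":0,"rz":0,"grip":-1},{"tx":0,"ty":0,"tz":0,"rx":0,"ry":0,"rz":0,"grip":-1}]'
```

```text
time: 12.17
tcp_pos: [0.5259, 0.2999, 0.1309]
tool_rot: [-179.2, 35.2, 175.3]
wrist_force: [-4.3, 3.9, 2.9]
width: 0.189
finger_force: 63.3
```

The notch wall holds. Open to about 38 mm and back out along the tool axis.

```bash
python3 -m pendant '[{"tx":0,"ty":0,"tz":0,"rx":0,"ry":0,"rz":0,"grip":-0.1},{"tx":0,"ty":0,"tz":0,"rx":0,"ry":0,"rz":0,"grip":-0.1},{"tx":0,"ty":0,"tz":0,"rx":0,"ry":0,"rz":0,"grip":-0.1},{"tx":0,"ty":0,"tz":0,"rx":0,"ry":0,"rz":0,"grip":-0.1},{"tx":-0.006,"ty":0,"tz":0.008,"rx":0,"ry":0,"rz":0,"grip":-0.1},{"tx":-0.009,"ty":0.001,"tz":0.012,"rx":0,"ry":0,"rz":0,"grip":-0.1},{"tx":-0.015,"ty":0.001,"tz":0.02,"rx":0,"ry":0,"rz":0,"grip":-0.1},{"tx":-0.02,"ty":0.002,"tz":0.028,"rx":0,"ry":0,"rz":0,"grip":-0.1},{"tx":-0.02,"ty":0.002,"tz":0.028,"rx":0,"ry":0,"rz":0,"grip":-0.1},{"tx":-0.02,"ty":0.002,"tz":0.02,"rx":0,"ry":0,"rz":0,"grip":-0.1},{"tx":0,"ty":0,"tz":0,"rx":0,"ry":0,"rz":0,"grip":-0.1}]'; python3 - <<'E'
from h import *
v=np.array([.5552,.2073,-.089]);c,sn=np.cos(v[2]),np.sin(v[2])
p=read_camera("top")
for k in("knob","drawer_front"):print(k,[(np.round(np.array(r["point"])*[512,384],1).tolist(),round(r["conf"],2)) for r in spot_point(p,k)[:2]])
for a,t in((.9,.03),(1.35,.03),(1.35,0),(.6,.0)):
    X=(-.042*np.sin(a),.116-t,.13+.042*np.cos(a));print(a,t,proj(p,[v[0]+c*X[0]-sn*X[1],v[1]+sn*X[0]+c*X[1],X[2]]).round(1))
cv2.imwrite('pics/c5.png',np.clip(cv2.resize(p['img'][190:250,130:240,::-1],None,fx=7,fy=7,interpolation=cv2.INTER_CUBIC)*1.8,0,255).astype('uint8'))
E
```

```text
time: 13.08
tcp_pos: [0.4337, 0.3097, 0.2511]
tool_rot: [-179.6, 35.4, 175.2]
wrist_force: [-0.1, 0.8, -1.0]
width: 0.45
finger_force: 0.0
knob [([163.7, 219.2], 0.51)]
drawer_front [([209.9, 217.7], 0.95), ([216.6, 158.8], 0.26)]
0.9 0.03 [165.1 216.9]
1.35 0.03 [165.7 220. ]
1.35 0 [156.9 219. ]
0.6 0.0 [156.  212.9]
```

View pics/c5.png

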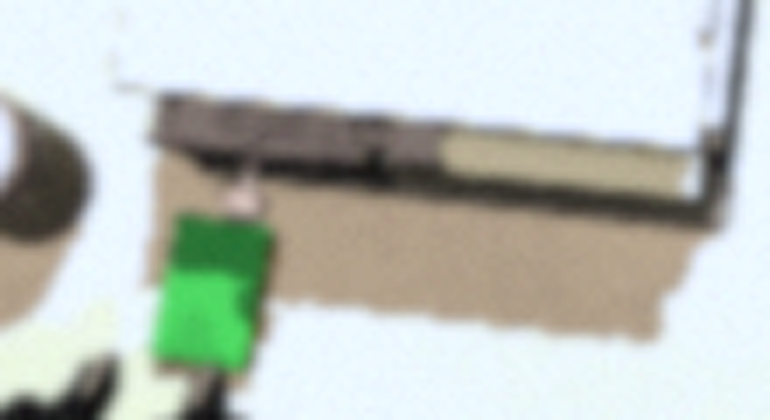

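The picture shows the knob at pixel (164.7, 218). That puts the handle down in the notch with about 29 mm of bolt travel. The drawer is flush and the gripper is clear.

```bash
python3 -c "
from rig import *
print(finish_job())"
```

```text
the job is handed in; nothing more can be done
None
```

I handed the job in with the drawer pushed home, the bolt shot by about 29 mm and its handle turned down in the notch, and the gripper clear; the hand-in gave no verdict, so those figures are from my own camera and force readings.

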